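# Slide the mounting bracket until it drops over its studs

### The job

Two machine bases stand on the bench, each with a steel mounting bracket; one bracket is already down flat over its studs, the other was left riding on top of the stud tips, too far towards the robot. Slide the riding bracket away from the robot across the stud tips (its upright web is there to hold it by), without picking it up off them, until its four holes drop over the four studs and its foot lies flat on the base; then let go. Leave the bracket that is already seated where it is.

Things in the scene. Friction and masses are not known exactly. Their poses are not given: they have to be found in the camera images.
- loose_bracket_web (a point): bracket to seat: middle of its upright web, the place to grip from above. Web 12 mm thick along x, 46 mm wide along y, 51 mm tall; this point is 28 mm above the foot plate's upper face, 34 mm above its underside, 23 mm below the web's top. x: square to the web, along the plate's long side, roughly away from the robot; z up. 0.25 to 0.5 kg. Starts level on the stud tips (underside 45 mm above the bench)
- loose_bracket_foot (a point): same bracket, same axes: centre of the underside of its steel foot plate, 166 x 92 x 6 mm, with four 25 mm holes at (+-48, +-26) mm in x, y. Starts 22 to 28 mm along the base's -x from its seat, up to 8 mm sideways, turned up to 7 degrees; slides with metal friction and drops 15 mm once all four holes are over the studs (7 mm play all round)
- base_a_seat (a point): base of the riding bracket, fixed to the bench: 164 x 108 mm, 30 mm high (upper block 150 x 96), four threaded studs of 10 mm diameter at (+-48, +-26) mm in its x, y, 15 mm above its flat top, tips tapered to 6 mm. This point: centre of the flat top, 30 mm above the bench; x along the long side, roughly away from the robot; z up. Seated, the foot's centre lies here
- base_b_seat (a point): the other base, the same in shape and size, whose bracket is already seated; point and axes as for the first
- seated_bracket_foot (a point): the bracket that is already seated, a bystander, of the same shape and size: centre of the underside of its foot plate

How it is judged:
By the outcome, as a careful person would: the job done as asked, in the order asked, and still so for the second after the job is handed in, with the robot touching nothing.
It also fails if it takes over 32 s, if anything falls off the work surface, if the arm or the gripper's body presses on something with over 40 N, if the wrist force passes 120 N, or if a joint passes its speed limit or range.

### The arm

A 6-joint arm with a two-finger parallel gripper is mounted at the origin on a cart in front of the work surface, level with it; the furniture and walls round the work are solid. World frame = base frame: x ahead of the robot, y to its left, z up, the work surface at z = 0. Lengths are in mm, angles in rad, forces in N, time in s.
With the tool pointing down it reaches from about 400 to 925 mm from the base axis. Payload 12.5 kg.
Tool frame: the origin (TCP) lies between the finger pads; the fingertips stand 14 mm ahead of it and the grasp point (between the pads) lies 5 mm behind it; x points along the fingers, y is the direction in which the jaws open and shut, and the axes are right-handed (so a half turn about x gives the same grasp; the last joint's range is limited). The gripper opens to 95 mm and grips with 3 to 60 N. Pads are 20 mm wide; open, the fingers measure 119 mm over their backs; the gripper's body (75 mm by 180 mm) begins 59 mm behind the grasp point.
Start: joints at [-1.27, 0.491, 1.559, -0, 1.092, -0.106], TCP at [247.319, -574.002, 228.661] pointing down, gripper open.
Joint ranges: [-3.1, 3.1], [-0.84, 2.19], [0.05, 2.79], [-1.13, 4.28], [0.06, 2.93], [-2.69, 2.69]. Speed limits (rad/s): [2.22, 2.22, 2.79, 3.14, 3.14, 3.14].

### API

Orientations are given as [roll, pitch, yaw] about the fixed x, y, z axes, in that order (R = Rz(yaw) Ry(pitch) Rx(roll)).
In Python, from cell import env, cams gives the robot as it stands.
- The arm moves only by the tool carry_out, never from a script. Its arguments are lists of equal length, an entry for each row: "grip": the closure, from -1 (fully open) to 1 (shut); "linear": the shift along the tool's x, y, z scaled (see below), a list of three; "turn": the turn about the tool's x scaled (see below). In form: {"grip": [grip, ...], "linear": [[tx, ty, tz], ...], "turn": [turn, ...]}. A call has 1 to 5 rows; each row shifts and turns the commanded pose from where the row before left it, along the tool's axes as they then stand; what a row does not reach is not made up. The controller multiplies each number of a shift by 0.5 m and each number of a turn by 180 degrees. A row lasts 1/10 s, in which the tool goes at most 50 mm and 8.59 degrees, less where a joint would pass 70% of its speed; a pose out of reach is approached as far as the arm can. A call with a number of a shift or a turn outside -1 to 1 is refused whole. A call with a gripper value outside its range is refused whole. The fingers move at their own pace and stop on an object; the grip force is fixed at half the most. Time passes only in rows, so rows that do not move let the fingers close. It gives the time, the measured TCP pose, the force and the opening at its end, in the units of the state.
- env.state(): the state, without advancing time (a new reading comes with each control period).
- cams.read_camera(name): name is "side" or "top"; returns the picture (420x560x3 uint8, blue, green, red); there is no depth.
- cams.camera_info(name): a dict with "fx", "fy", "cx", "cy" (pixels), "dist" ([k1, k2, p1, p2, k3] as OpenCV has them; the pictures are not rectified), "view" (4x4, takes a point from world to camera coordinates). Camera axes: x right, y down, z forward; pixel columns grow to the right and rows downward; lengths in mm; the calibration is good to about 2 mm. A picture is of the moment at which its call begins. camera_info takes no time and is no camera call.
- env.job_done(): hands the job in, once; it reports no verdict.
The state is a dict: "t": time; "joints": joint angles; "qvel": joint speeds; "tau": joint torques, N m; "eef_pos": TCP position; "tcp_rot": TCP orientation; "ft_force": force on the tool from outside, world axes, zero at the start; "moment": the same for the moment, N m; "opening": opening from 0.0 (shut) to 1.0 (fully open).
Only numpy, scipy, OpenCV 4.12 (cv2) and the standard library are available. Lean on these libraries where they do the work, as an engineer would, in place of code of your own. Each camera call takes 0.05 s, during which the arm holds its last target. There are 200 camera calls.

## Working session

There is one attempt and no reset: what is moved stays moved. The work goes in short steps, Python scripts to look and compute and a tool call to move; the robot and the scene stay as the last step left them, time stands still between calls to the robot, and variables do not carry over. Pictures are saved under pics/ and viewed, about 8 in all and at most 12, crops included, and the job is handed in when it is done.

Besides the shell and the picture viewer there is one more tool, called by a JSON object that holds its "method" and its "body". carry_out: Moves the arm, as the interface text tells. Shifts and turns lie within -1 to 1; 1 stands for 0.5 m of shift or 180 degrees of turn. Its arguments: {"type":"object","properties":{"grip":{"type":"array"},"linear":{"type":"array"},"turn":{"type":"array"}},"required":["grip","linear","turn"]}

```bash
mkdir -p pics; python3 - <<'E'
from cell import env,cams
import cv2
s=env.state();print({k:s[k] for k in('t','eef_pos','tcp_rot','ft_force','opening')})
for n in('side','top'):
    cv2.imwrite(f'pics/{n}0.png',cams.read_camera(n));i=cams.camera_info(n);print(n,i)
E
```

```text
{'t': 0.0, 'eef_pos': array([ 247.23520914, -573.75976402,  228.06518715]), 'tcp_rot': array([-1.67291664,  1.56969189,  1.87545461]), 'ft_force': array([-0.66800787, -0.2719126 , -0.40016685]), 'opening': 0.9986701832943016}
side {'fx': 394.9509979261195, 'fy': 394.9509979261195, 'cx': 285.62156082872104, 'cy': 208.63216495043412, 'dist': array([-0.06051027,  0.        ,  0.        ,  0.        ,  0.        ]), 'view': array([[-8.45523326e-01, -5.33906694e-01,  5.82645517e-03,
         5.10502084e+02],
       [-3.09072311e-01,  4.80507066e-01, -8.20723623e-01,
         1.60598106e+02],
       [ 4.35390183e-01, -6.95741764e-01, -5.71295708e-01,
         8.13395093e+02],
       [ 0.00000000e+00,  0.00000000e+00,  0.00000000e+00,
         1.00000000e+00]])}
top {'fx': 508.30349209612916, 'fy': 508.30349209612916, 'cx': 277.623557510978, 'cy': 203.9068887896316, 'dist': array([0.06573874, 0.        , 0.        , 0.        , 0.        ]), 'view': array([[-1.30327545e-02, -9.99914565e-01, -1.00517784e-03,
         1.69734740e+02],
       [-9.98156164e-01,  1.30694222e-02, -5.92744691e-02,
         5.08664021e+02],
       [ 5.92825421e-02,  2.30814854e-04, -9.98241217e-01,
         9.03734320e+02],
       [ 0.00000000e+00,  0.00000000e+00,  0.00000000e+00,
         1.00000000e+00]])}
```

View pics/top0.png

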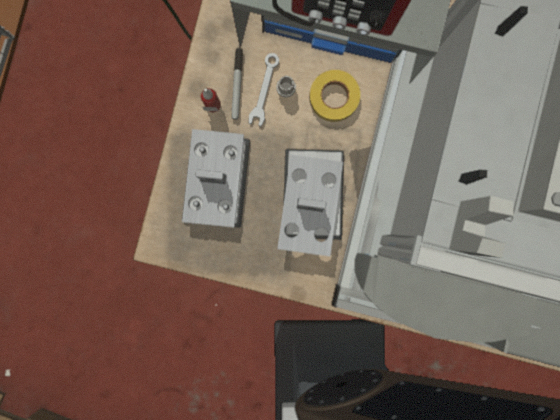

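View pics/side0.png

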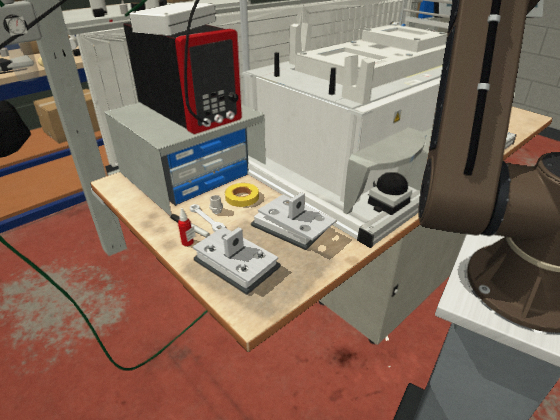

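Top view: the seated bracket (studs showing through the holes) is at about (213,178). The riding one is at about (312,203), with its base edge showing above and to the right. Next I'll enlarge both.

```bash
python3 - <<'E'
import cv2
t=cv2.imread('pics/top0.png');s=cv2.imread('pics/side0.png')
cv2.imwrite('pics/topc.png',cv2.resize(t[125:270,170:360],None,fx=4,fy=4,interpolation=cv2.INTER_CUBIC))
cv2.imwrite('pics/sidec.png',cv2.resize(s[180:300,185:345],None,fx=5,fy=5,interpolation=cv2.INTER_CUBIC))
E
```

```text
(no output)
```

View pics/topc.png

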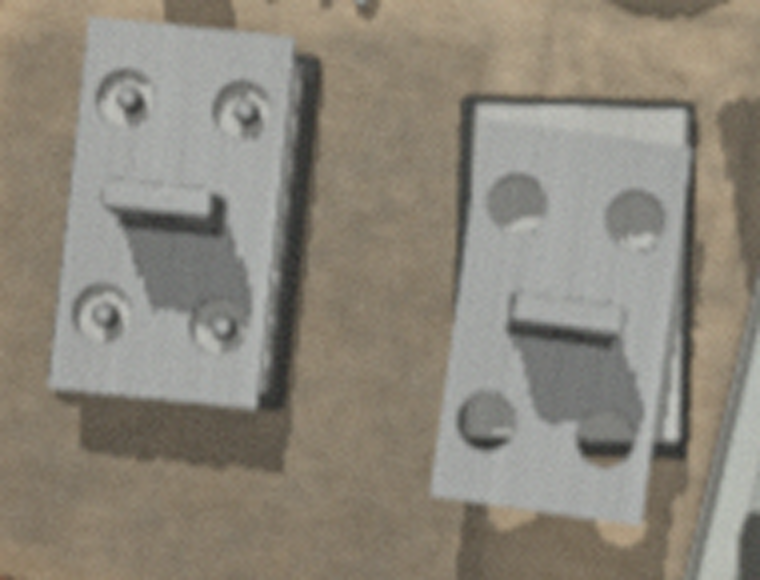

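View pics/sidec.png

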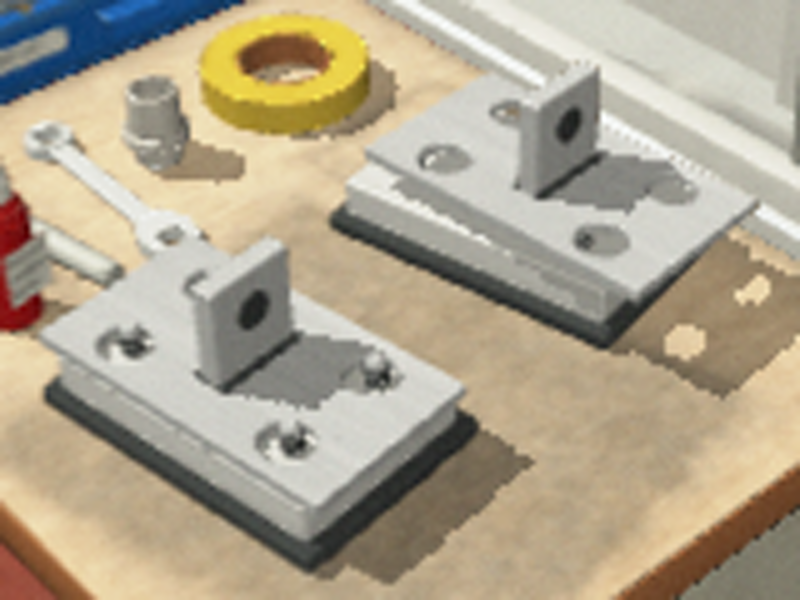

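Loose plate corners in the crop: (478,118), (692,148), (642,523), (432,496). The base A block's visible top corners are near (475,105), (690,110) and (682,445). I'll refine these and cast rays.

```bash
cat >h.py <<'E'
import numpy as np,cv2
from cell import env,cams
def ray(n,uv,z):
    i=cams.camera_info(n);K=np.array([[i['fx'],0,i['cx']],[0,i['fy'],i['cy']],[0,0,1]])
    p=cv2.undistortPoints(np.float64(uv).reshape(-1,1,2),K,i['dist'])[:,0]
    R=i['view'][:3,:3];t=i['view'][:3,3];c=-R.T@t
    d=np.c_[p,np.ones(len(p))]@R
    return c+d*((z-c[2])/d[:,2])[:,None]
def proj(n,P):
    i=cams.camera_info(n);K=np.array([[i['fx'],0,i['cx']],[0,i['fy'],i['cy']],[0,0,1]])
    return cv2.projectPoints(np.float64(P).reshape(-1,1,3),cv2.Rodrigues(i['view'][:3,:3])[0],i['view'][:3,3],K,i['dist'])[0][:,0]
def full(c,o=(170,125),k=4): return (np.float64(c)+.5)/k-.5+np.array(o)
E
python3 - <<'E'
from h import *
np.set_printoptions(precision=1,suppress=True)
g=cv2.cvtColor(cv2.imread('pics/top0.png'),cv2.COLOR_BGR2GRAY)
def ref(c,w=4): 
    f=np.float32(full(c)).reshape(-1,1,2); r=cv2.cornerSubPix(g,f.copy(),(w,w),(-1,-1),(3,50,.01))[:,0]
    return f[:,0],r
L=lambda P:[np.linalg.norm(P[i]-P[(i+1)%len(P)]) for i in range(len(P))]
for name,c,z in(('plateA',[(478,118),(692,148),(642,523),(432,496)],51),('holesA',[(517,203),(635,220),(605,435),(487,418)],51),
  ('webtopA',[(516,292),(625,304),(622,340),(512,328)],102),
  ('blockA',[(475,105),(690,110),(682,445)],30),('plinthA',[(463,98),(694,103),(685,457)],10),
  ('plateB',[(89,17),(294,37),(257,409),(50,388)],36),('holesB',[(126,97),(242,109),(219,326),(101,313)],36)):
    a,b=ref(c); 
    for q in ((a,b) if 'holes' not in name else (a,)):
        P=ray('top',q,z)[:,:2];print(name,P.mean(0),'len',np.array(L(P)),'yaw',np.degrees(np.arctan2(*(P[0]-P[-1] if len(P)==4 else P[1]-P[2])[::-1])),P.ravel())
P=ray('top',full([(128,99),(244,113),(219,327),(103,317)]),45)[:,:2];print('studsB',P.mean(0),L(P))
i=cams.camera_info('top')['view'];print(-i[:3,:3].T@i[:3,3])
E
```

```text
plateA [506.6 107.1] len [ 94.1 164.3  91.3 165.7] yaw -7.708341161499146 [595.5 141.9 581.   48.8 418.6  73.7 431.3 164.1]
plateA [505.3 106.9] len [ 94.2 165.6  94.5 165.3] yaw -7.966687114253252 [595.5 141.9 578.8  49.2 414.8  71.8 431.8 164.8]
holesA [507.3 107.1] len [51.8 94.4 51.5 94.5] yaw -8.787340651359145 [558.  125.4 549.9  74.2 456.7  88.9 464.7 139.8]
webtopA [505.4 107.1] len [44.8 14.8 45.2 14.9] yaw -7.207256639024991 [515.5 128.5 510.   84.  495.3  85.5 500.8 130.4]
webtopA [506.6 108.1] len [44.5 12.1 47.  13.5] yaw -17.41966371824444 [516.1 128.8 509.5  84.7 497.6  86.2 503.2 132.8]
blockA [552.5  80.8] len [ 96.  149.4 177.1] yaw -2.5130312341935004 [604.7 142.6 601.1  46.7 451.8  53.2]
blockA [554.7  81.2] len [ 96.1 148.7 178.2] yaw -1.8473963703795209 [607.2 143.6 602.7  47.6 454.1  52.4]
plinthA [555.   79.8] len [105.5 161.3 191.9] yaw -2.607641825786185 [611.3 147.6 607.5  42.2 446.3  49.6]
plinthA [554.3  79.3] len [ 98.2 159.7 189.1] yaw -1.6004585208700244 [610.6 143.2 605.9  45.1 446.3  49.6]
plateB [557.7 277.1] len [ 91.4 166.   91.4 165.5] yaw -6.171328771297907 [645.1 313.7 635.2 222.8 470.1 240.6 480.6 331.5]
plateB [555.2 278. ] len [ 92.5 159.   91.1 162.5] yaw -5.9189044871270635 [641.7 315.2 628.5 223.6 470.5 241.3 480.1 332. ]
holesB [558.2 277.5] len [51.7 96.9 52.3 96.5] yaw -6.836769480709197 [609.2 297.5 603.2 246.2 506.9 257.1 513.3 309. ]
studsB [555.9 275.7] [np.float64(51.262800425892415), np.float64(94.7445832823194), np.float64(50.77239392192889), np.float64(96.43566221427008)]
[456.4 162.9 932.5]
```

```bash
python3 - <<'E'
from h import *
from scipy.spatial.transform import Rotation as Ro
np.set_printoptions(precision=3,suppress=True)
def tri(a,b):
    A=ray('top',[a],0)[0];A2=ray('top',[a],300)[0];B=ray('side',[b],0)[0];B2=ray('side',[b],300)[0]
    d,e=A2-A,B2-B;M=np.c_[d,-e];s=np.linalg.lstsq(M,B-A,rcond=None)[0]
    P,Q=A+s[0]*d,B+s[1]*e;return (P+Q)/2,np.linalg.norm(P-Q)
for n,a,b in(('peg near',(462,181),(333,69)),('peg far',(525,10),(277,52)),('wall top nearL',(415,248),(355,110)),('edge far',(447,18),(258,72))):print(n,tri(a,b))
s=env.state();R=Ro.from_euler('xyz',s['tcp_rot']).as_matrix();print(R,s['joints'])
print('web px side',proj('side',[(506.5,107.3,102)]),'top',proj('top',[(506.5,107.3,102)]))
E
```

```text
peg near (array([513.174, -47.436, 352.048]), np.float64(2.250220573339828))
peg far (array([ 710.682, -124.094,  348.3  ]), np.float64(0.31456355237954314))
wall top nearL (array([436.023, -10.106, 284.852]), np.float64(1.6645800833936173))
edge far (array([718.452, -47.957, 313.582]), np.float64(0.8822338794849796))
[[-0.     0.396 -0.918]
 [ 0.001 -0.918 -0.396]
 [-1.    -0.001 -0.   ]] [-1.27   0.491  1.559  0.     1.092 -0.106]
web px side [[296.82  196.315]] top [[311.689 202.962]]
```

{"method": "carry_out", "body": {"grip": [-1,-1,-1,-1,-1], "linear": [[-0.1,0,0],[-0.1,0,0],[-0.1,0,0],[-0.1,0,0],[-0.1,0,0]], "turn": [-0.0464,-0.0464,-0.0464,-0.0464,-0.0464]}}

```text
t: 0.6
eef_pos: [247.2, -573.5, 480.7]
tcp_rot: [-2.192, 1.571, 2.091]
ft_force: [0.2, -0.4, -0.4]
opening: 0.998
```

{"method": "carry_out", "body": {"grip": [-1,-1,-1], "linear": [[0,0,0],[0,0,0],[0,0,0]], "turn": [-0.0464,-0.0464,0]}}

```text
t: 0.9
eef_pos: [247.3, -573.9, 478.4]
tcp_rot: [-2.668, 1.57, 1.903]
ft_force: [-0.3, -0.3, 0.4]
opening: 1.0
```

```bash
cat >>h.py <<'E'
from scipy.spatial.transform import Rotation as Ro
def go(T,yaw):
    "needed shift in tool axes (units of .5 m) to T, and turn for jaw yaw (deg)"
    s=env.state();R=Ro.from_euler('xyz',s['tcp_rot']).as_matrix();y=np.degrees(np.arctan2(R[1,1],R[0,1]))
    print('t',s['t'],'pos',s['eef_pos'],'tooldown',R[:,0],'jaw yaw',y,'F',s['ft_force'],'open',s['opening'])
    print('linear',R.T@(np.array(T)-s['eef_pos'])/500,'turn',-(yaw-y)/180,'joints',s['joints'])
np.set_printoptions(precision=4,suppress=True)
E
python3 -c "
from h import *
go([506.5,107.3,478],-8.2)"
```

```text
t 0.9 pos [ 247.3081 -573.9152  478.4394] tooldown [-0.0001  0.0004 -1.    ] jaw yaw -8.098679795494515 F [-0.2684 -0.2806  0.4045] open 0.9997643193369941
linear [ 0.0013  0.3213 -1.4219] turn 0.0005628900250304664 joints [-1.2696  0.363   1.1249 -0.      1.654  -1.1282]
```

{"method": "carry_out", "body": {"grip": [-1,-1,-1,-1,-1], "linear": [[0,0.0214,-0.0948],[0,0.0214,-0.0948],[0,0.0214,-0.0948],[0,0.0214,-0.0948],[0,0.0214,-0.0948]], "turn": [0,0,0,0,0]}}

```text
t: 1.4
eef_pos: [334.4, -345.2, 478.3]
tcp_rot: [-2.459, 1.57, 2.104]
ft_force: [0.6, -0.2, 0.4]
opening: 0.999
```

{"method": "carry_out", "body": {"grip": [-1,-1,-1,-1,-1], "linear": [[0,0.0214,-0.0948],[0,0.0214,-0.0948],[0,0.0214,-0.0948],[0,0.0214,-0.0948],[0,0.0214,-0.0948]], "turn": [0,0,0,0,0]}}

```text
t: 1.9
eef_pos: [421.2, -118.2, 478.5]
tcp_rot: [-1.671, 1.571, 2.892]
ft_force: [0.9, -0.8, -0.3]
opening: 0.997
```

{"method": "carry_out", "body": {"grip": [-1,-1,-1,-1,-1], "linear": [[0,0.0214,-0.0948],[0,0.0214,-0.0948],[0,0.0214,-0.0948],[0,0.0214,-0.0948],[0,0.0214,-0.0948]], "turn": [0,0,0,0,0]}}

```text
t: 2.4
eef_pos: [508.1, 108.9, 478.3]
tcp_rot: [-0.986, 1.57, -2.705]
ft_force: [-0.3, -0.1, -0.8]
opening: 1.0
```

{"method": "carry_out", "body": {"grip": [-1,-1], "linear": [[0,0,0],[0,0,0]], "turn": [0,0]}}

```text
t: 2.6
eef_pos: [507.9, 107.5, 477.8]
tcp_rot: [-1.157, 1.569, -2.872]
ft_force: [-0.1, -0.3, 0.3]
opening: 0.998
```

```bash
python3 -c "
from h import *
go([506.5,107.3,74],-8.2)"
```

```text
t 2.6 pos [507.9078 107.5068 477.8086] tooldown [-0.0016 -0.0005 -1.    ] jaw yaw -8.303040545703862 F [-0.086  -0.3291  0.3436] open 0.9983575005990961
linear [ 0.8076 -0.0015  0.0003] turn -0.0005724474761325698 joints [ 0.0815  0.1781  1.3816 -0.0003  1.5836  0.2264]
```

{"method": "carry_out", "body": {"grip": [-1,-1,-1,-1,-1], "linear": [[0.09,0,0],[0.09,0,0],[0.09,0,0],[0.09,0,0],[0.09,0,0]], "turn": [0,0,0,0,0]}}

```text
t: 3.1
eef_pos: [507.4, 105.1, 252.4]
tcp_rot: [1.48, 1.57, -0.238]
ft_force: [1.7, 0.8, -0.8]
opening: 1.002
```

{"method": "carry_out", "body": {"grip": [-1,-1,-1,-1,-1], "linear": [[0.09,-0.0015,0],[0.09,0,0],[0.09,0,0],[0.05,0,0],[0.02,0,0]], "turn": [0,0,0,0,0]}}

```text
t: 3.6
eef_pos: [506.1, 105.3, 81.7]
tcp_rot: [-1.289, 1.567, -3.007]
ft_force: [-0.2, 0.1, 0.6]
opening: 0.999
```

{"method": "carry_out", "body": {"grip": [-1,-1,-1], "linear": [[0,0,0],[0,0,0],[0,0,0]], "turn": [0,0,0]}}

```text
t: 3.9
eef_pos: [507.9, 106.6, 85.1]
tcp_rot: [1.764, 1.568, 0.049]
ft_force: [0.2, 0.2, -0.1]
opening: 1.004
```

```bash
python3 -c "
from h import *
go([506.5,107.3,74],-8.2)
a=cams.read_camera('side')[120:280,220:380];b=cams.read_camera('top')[100:260,230:390]
cv2.imwrite('pics/g1.png',cv2.resize(np.hstack([a,b]),None,fx=2.5,fy=2.5,interpolation=cv2.INTER_CUBIC))"
```

```text
t 3.9 pos [507.9094 106.6361  85.1427] tooldown [ 0.0027  0.0001 -1.    ] jaw yaw -8.271044243173913 F [ 0.2067  0.2027 -0.137 ] open 1.0039905856316385
linear [ 0.0223 -0.003  -0.0009] turn -0.0003946902398550753 joints [ 0.0797  0.5442  1.959  -0.0001  0.6357  0.2241]
```

View pics/g1.png

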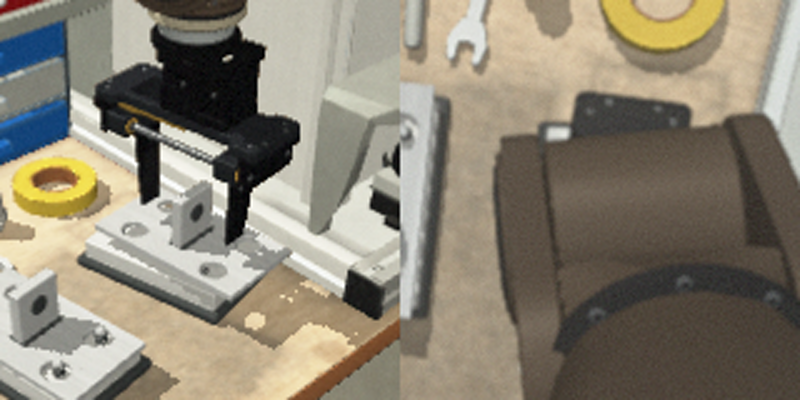

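The side view shows the fingers straddling the web, one on each x side, above the plate. I'll lower the last 10 mm and close.

{"method": "carry_out", "body": {"grip": [-1,-1], "linear": [[0.0194,-0.002,-0.001],[0,0,0]], "turn": [0,0]}}

```text
t: 4.2
eef_pos: [505.7, 107.5, 73.2]
tcp_rot: [-1.254, 1.57, -2.968]
ft_force: [-0.7, -0.2, -0.8]
opening: 1.001
```

{"method": "carry_out", "body": {"grip": [1,1,1,1,1], "linear": [[0,0,0],[0,0,0],[0,0,0],[0,0,0],[0,0,0]], "turn": [0,0,0,0,0]}}

```text
t: 4.7
eef_pos: [506.3, 107.4, 73.9]
tcp_rot: [0.929, 1.571, -0.786]
ft_force: [0.3, 0.1, -0.5]
opening: 0.633
```

{"method": "carry_out", "body": {"grip": [1,1,1,1,1], "linear": [[0,0,0],[0,0,0],[0,0,0],[0,0,0],[0,0,0]], "turn": [0,0,0,0,0]}}

```text
t: 5.2
eef_pos: [506.3, 107.4, 73.9]
tcp_rot: [0.557, 1.571, -1.158]
ft_force: [-0.5, 0.5, -0.2]
opening: 0.218
```

```bash
python3 -c "
from h import *
go([529.2,98,74],-2.3)"
```

```text
t 5.2 pos [506.2875 107.4366  73.9054] tooldown [ 0.     -0.0001 -1.    ] jaw yaw -8.22716498696509 F [-0.4881  0.4737 -0.2231] open 0.21780099502964845
linear [-0.0002  0.0481  0.0121] turn -0.03292869437202828 joints [ 0.0815  0.5623  1.9683 -0.0002  0.611   0.2252]
```

{"method": "carry_out", "body": {"grip": [1,1,1,1,1], "linear": [[0,0,0],[0,0,0],[0,0,0],[0,0,0],[0,0,0]], "turn": [0,0,0,0,0]}}

```text
t: 5.7
eef_pos: [506.4, 107.4, 73.9]
tcp_rot: [1.403, 1.57, -0.312]
ft_force: [0.5, -0.3, 0.4]
opening: 0.126
```

```bash
python3 -c "
from h import *
go([529.2,98,74],-2.3)"
```

```text
t 5.7 pos [506.3911 107.4117  73.9312] tooldown [ 0.0003 -0.0001 -1.    ] jaw yaw -8.228040547406609 F [ 0.5056 -0.3397  0.4368] open 0.12577583575892642
linear [-0.0001  0.0478  0.0121] turn -0.03293355859670338 joints [ 0.0814  0.5623  1.9682 -0.0002  0.6108  0.2252]
```

Gripped: the opening is about 12 mm, which matches the web. Now I'll slide slowly and turn as I go.

{"method": "carry_out", "body": {"grip": [1,1,1,1,1], "linear": [[0.0004,0.006,0.0015],[0,0.006,0.0015],[0,0.006,0.0015],[0,0.006,0.0015],[0,0,0]], "turn": [-0.0055,-0.0055,-0.0055,-0.0055,0]}}

```text
t: 6.2
eef_pos: [517.5, 103.0, 73.9]
tcp_rot: [-1.421, 1.57, -3.065]
ft_force: [-2.9, 0.1, 4.8]
opening: 0.125
```

```bash
python3 -c "
from h import *
go([529.2,98,74],-2.3)"
```

```text
t 6.2 pos [517.455  103.0252  73.8603] tooldown [-0.0011 -0.0001 -1.    ] jaw yaw -4.206383302086903 F [-2.9127  0.0639  4.7867] open 0.125286101683382
linear [-0.0003  0.0242  0.0083] turn -0.010591018344927238 joints [ 0.0713  0.5723  1.943  -0.      0.6274  0.1447]
```

{"method": "carry_out", "body": {"grip": [1,1,1,1,1], "linear": [[0,0.006,0.0021],[0,0.006,0.0021],[0,0.006,0.0021],[0,0.006,0.0021],[0,0,0]], "turn": [-0.0035,-0.0035,-0.0035,0,0]}}

```text
t: 6.7
eef_pos: [530.0, 97.9, 73.5]
tcp_rot: [-0.146, 1.571, -1.758]
ft_force: [0.3, 0.4, -3.8]
opening: 0.123
```

```bash
python3 -c "
from h import *
go([529.2,98,74],-2.3)
a=cams.read_camera('side')[120:280,220:380];b=cams.read_camera('top')[100:260,230:390]
cv2.imwrite('pics/g2.png',cv2.resize(a,None,fx=3.75,fy=3.75,interpolation=cv2.INTER_CUBIC))"
```

```text
t 6.7 pos [529.9507  97.9417  73.4692] tooldown [-0.     -0.0001 -1.    ] jaw yaw -2.397415401924829 F [ 0.3245  0.3576 -3.758 ] open 0.12273129547698093
linear [-0.0011 -0.0015 -0.0001] turn -0.0005411966773601624 joints [ 0.0602  0.5837  1.9161 -0.0002  0.6418  0.1022]
```

View pics/g2.png

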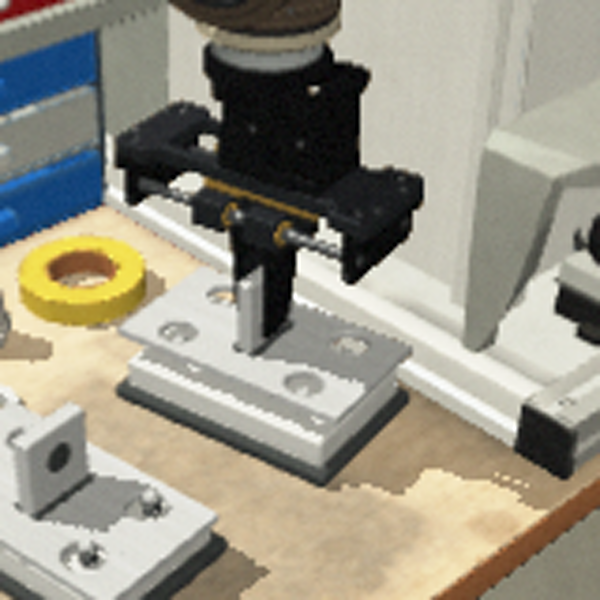

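The bracket is now lined up over its base. The wrist reads about -3.8 N, which is the bracket's weight, so the stud tips no longer hold it and the holes are over the studs. I'll lower it gently.

{"method": "carry_out", "body": {"grip": [1,1,1,1,1], "linear": [[0.006,-0.001,0],[0.006,0,0],[0.006,0,0],[0,0,0],[0,0,0]], "turn": [0,0,0,0,0]}}

```text
t: 7.3
eef_pos: [529.0, 98.2, 64.6]
tcp_rot: [-1.118, 1.571, -2.731]
ft_force: [0.8, -0.0, -4.4]
opening: 0.124
```

{"method": "carry_out", "body": {"grip": [1,1,1,1,1], "linear": [[0.004,0,0],[0.004,0,0],[0.002,0,0],[0.001,0,0],[0,0,0]], "turn": [0,0,0,0,0]}}

```text
t: 7.8
eef_pos: [529.0, 98.2, 59.1]
tcp_rot: [-1.039, 1.571, -2.651]
ft_force: [-1.1, 0.1, -4.8]
opening: 0.125
```

{"method": "carry_out", "body": {"grip": [1,1,1,1], "linear": [[0.001,0,0],[0.0005,0,0],[0,0,0],[0,0,0]], "turn": [0,0,0,0]}}

```text
t: 8.2
eef_pos: [529.1, 98.2, 58.9]
tcp_rot: [1.47, 1.57, -0.142]
ft_force: [-2.8, 0.2, 5.8]
opening: 0.129
```

Contact at the expected seated height, with +5.8 N upward. Releasing.

{"method": "carry_out", "body": {"grip": [-1,-1,-1,-1,-1], "linear": [[0,0,0],[0,0,0],[0,0,0],[0,0,0],[0,0,0]], "turn": [0,0,0,0,0]}}

```text
t: 8.7
eef_pos: [529.1, 98.2, 58.4]
tcp_rot: [-0.052, 1.571, -1.664]
ft_force: [0.6, 0.2, 0.1]
opening: 0.489
```

{"method": "carry_out", "body": {"grip": [-1,-1,-1,-1,-1], "linear": [[0,0,0],[0,0,0],[0,0,0],[0,0,0],[-0.02,0,0]], "turn": [0,0,0,0,0]}}

```text
t: 9.2
eef_pos: [528.5, 98.1, 67.9]
tcp_rot: [-1.426, 1.569, -3.038]
ft_force: [0.3, -0.8, 0.3]
opening: 0.906
```

{"method": "carry_out", "body": {"grip": [-1,-1,-1,-1,-1], "linear": [[-0.06,0,0],[-0.09,0,0],[-0.09,0,0],[-0.09,0,0],[-0.09,0,0]], "turn": [0,0,0,0,0]}}

```text
t: 9.7
eef_pos: [528.5, 98.2, 281.3]
tcp_rot: [1.571, 1.57, -0.041]
ft_force: [1.1, 0.5, 0.1]
opening: 1.0
```

{"method": "carry_out", "body": {"grip": [-1,-1,-1,-1,-1], "linear": [[-0.09,0,0],[-0.09,0,0],[-0.09,0,0],[-0.06,0,0],[0,0,0]], "turn": [0,0,0,0,0]}}

```text
t: 10.2
eef_pos: [529.1, 98.3, 448.4]
tcp_rot: [1.668, 1.563, 0.056]
ft_force: [-1.4, 0.4, -0.0]
opening: 1.002
```

```bash
python3 -c "
from h import *
go([334,-345,478],-2.3)
a=cams.read_camera('side')[160:300,185:345];b=cams.read_camera('top')[110:250,200:360]
cv2.imwrite('pics/g3.png',cv2.resize(np.hstack([a,b]),None,fx=2.5,fy=2.5,interpolation=cv2.INTER_CUBIC))"
```

```text
t 10.2 pos [529.0777  98.2755 448.4336] tooldown [ 0.0076  0.0004 -1.    ] jaw yaw -2.3735692582070076 F [-1.3892  0.4199 -0.0275] open 1.0020365240749178
linear [-0.0625 -0.3526  0.9019] turn -0.0004087181011500432 joints [ 0.0609  0.2127  1.4091 -0.      1.5122  0.1023]
```

View pics/g3.png

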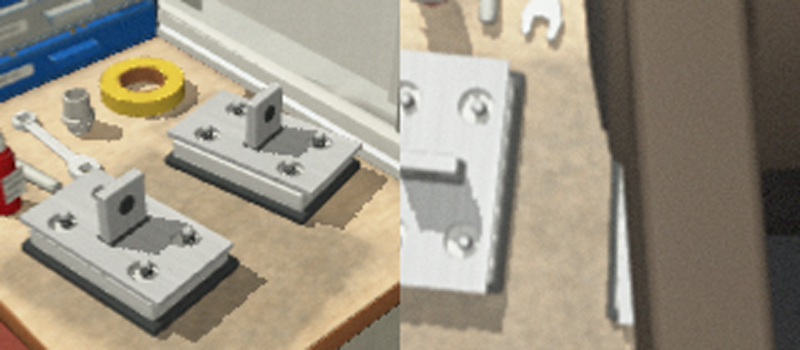

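The side view shows all four studs standing in the holes of the slid bracket, its foot flat on the base, and the neighbouring bracket apparently unchanged. I'll check that one by image difference and hand in.

```bash
python3 -c "
from h import *
a=cams.read_camera('side');o=cv2.imread('pics/side0.png')
for r in((slice(225,297),slice(190,280)),(slice(190,250),slice(250,340))):
    d=cv2.absdiff(a[r],o[r]);print('diff',d.mean(),(d.max(2)>60).sum())
print('web top px if seated',proj('side',[(529.1,98.2,87)]))
print(env.state()['qvel'],env.job_done())"
```

```text
diff 5.640586419753086 0
diff 21.27574074074074 747
web top px if seated [[290.4051 197.0501]]
the job is handed in; nothing more can be done
[-0.0007  0.014   0.0123 -0.0014 -0.0031 -0.0007] None
```

The riding bracket is now seated over its four studs, and the job is handed in. I gripped it by its web and slid it about 23 mm away from the robot, with a 9 mm sideways correction and a turn of about 6°. Once its holes were over the studs, I lowered it 15 mm, let go and raised the arm clear. It took about 10 s of the 32 s allowed.

**Forces:** While sliding, the wrist read about 5 N up. It then read about −4 N, the bracket's own weight, which showed the holes were over the studs. On the base it read about +6 N at the expected seated height.

**Last checks:**
- **Slid bracket:** The final side picture shows all four studs in its holes and the foot flat on the base.
- **Other bracket:** It did not move; no pixel around it changed by more than 60 grey levels in the side view.
- **Not checked:** The arm hid the slid bracket from the top camera, so its final position was confirmed only from the side view, the gripper position and the forces.

No check failed. The one loose number was the base's position, where different visible edges agreed to within about 2 mm, well inside the 7 mm play.

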